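# Fit the tall spacer and the lamp arm on the desk-lamp stand

### The job

Put the little desk lamp together: slide the tall brass spacer sleeve down over the upright shaft of the black lamp stand until it sits fully home on the foot, then slide the lamp arm's square hub over the same shaft until it rests level on the sleeve, with the round lamp head turned so that it is centred over the open watercolour tin. Leave the short black sleeve and everything else on the table standing where it is.

Things in the scene. Friction and masses are not known exactly. Their poses are not given: they have to be found in the camera images.
- lamp_base: Lamp stand, fixed: black round foot 104 mm across and 12 mm thick with an upright steel shaft 16 mm in diameter in its middle. The shaft's top is 96 mm above the table; its last 10 mm taper to 11 mm diameter. Origin: centre of the foot's underside, on the table; z up along the shaft.
- shaft_top (a point): Centre of the top end of the lamp stand's shaft.
- sleeve_brass: Tall brass spacer sleeve, standing upright and loose: a tube 28 mm outside diameter, 18.5 mm bore, 50 mm tall, about 100 g. Origin: centre of its lower end; z along its axis. Starts on the green mat among the other sleeve and two glue tubes.
- sleeve_black: Short black plastic sleeve, 28 mm outside diameter, 18.5 mm bore, 28 mm tall, loose, on the same mat; not to be used. Origin: centre of its lower end.
- lamp: Loose balanced lamp arm, 220 g: aluminium hub 30 x 30 x 38 mm tall, vertical 18.5 mm through bore; 8 mm rod 22 mm above the hub's underside, along +x to a white head (56 mm across, 12 thick) 150 mm from the bore, along -x to a dark counterweight (26 mm across) ending 87 mm from it. Starts hub down on the book. Origin: bore axis at the hub's underside; x to the head, hub flats face x and y.
- lamp_head (a point): Centre of the underside of the white lamp head, 150 mm along the lamp's +x from the bore axis and 16 mm above the hub's underside.
- paint_box: Open watercolour tin, fixed: 80 x 110 mm, 20 mm tall, with colour pans. Its centre is about 150 mm from the lamp stand's shaft. Origin: centre of its underside; z up.
- mat: Green mat, fixed, 120 x 120 x 4 mm, under the sleeves and glue tubes. Origin: centre of its underside.
- book: Blue closed book, fixed, 150 x 130 x 20 mm, under the lamp arm. Origin: centre of its underside.
- glue_a: Yellow conical glue tube with black nozzle standing on the mat, loose, 26 mm across at the foot, 76 mm tall; a bystander. Origin: centre of its foot.
- glue_b: A second glue tube, the same.
- pencil_cup: Orange cup with pencils beside the lamp stand, loose, 58 mm across, 85 mm tall, pencils up to 135 mm; a bystander. Origin: centre of its foot.
- jar: Green glass jar with brass lid beside the lamp stand, loose, 56 mm across, 85 mm tall; a bystander. Origin: centre of its foot.
- white_bottle: White bottle, loose, 48 mm across, 120 mm tall; a bystander. Origin: centre of its foot.
- water_bowl: White ceramic bowl, loose, 90 mm across, 40 mm tall; a bystander. Origin: centre of its foot.
- eraser: White eraser, loose, 45 x 22 x 13 mm, lying beyond the left-hand things; a bystander. Origin: centre of its underside.
Things that resemble listed ones, but are neither listed nor needed, are in the scene too. Of the things that look like the sleeve_brass, take the one that is farthest from the robot's base at the start. Of the things that look like the lamp_base, take the one that is nearest to the robot's base at the start.

How it is judged:
By the outcome, as a careful person would: the job done as asked, in the order asked, and still so for the second after the job is handed in, with the robot touching nothing.
It also fails if it takes over 64 s, if anything falls off the work surface, if the arm or the gripper's body presses on something with over 40 N, if the wrist force passes 120 N, or if a joint passes its speed limit or range.

### The arm

A 6-joint arm with a two-finger parallel gripper is mounted at the origin on the work surface. World frame = base frame: x ahead of the robot, y to its left, z up, the work surface at z = 0. Lengths are in m, angles in rad, forces in N, time in s.
With the tool pointing down it reaches from about 0.35 to 0.725 m from the base axis. Payload 4.3 kg.
Tool frame: the origin (TCP) lies at the very end of the fingers, on their centre line; the grasp point (between the pads) lies 19 mm behind it; z points along the fingers, y is the line along which they close (so a half turn about z gives the same grasp; the last joint's range is limited). The gripper opens to 85 mm and grips with 20 to 120 N. Pads are 22 mm wide; open, the fingers measure 114 mm over their backs; the gripper's body (76 mm by 85 mm) begins 54 mm behind the grasp point. The pads swing forward as they close: fully open they stand 13 mm farther back than shut.
Start: joints at [1.149, 0.377, 0.081, 1.274, 0, 1.46], TCP at [0.176, 0.547, 0.231] pointing down, gripper open.
Joint ranges: [-2.72, 2.72], [-0.84, 1.66], [-1.02, 1.22], [-1.77, 2.12], [-1.37, 1.28], [-3.14, 3.14]. Speed limits (rad/s): [2.57, 2.57, 3.14, 3.14, 3.14, 3.14].

### API

Orientations are given as a 3x3 rotation matrix whose columns are the frame's x, y, z axes.
In Python, from cell import telemetry, viewer, ticket gives the robot as it stands.
- The arm moves only by the shell command python3 -m pendant 'ROWS' [FORCE]. ROWS is JSON, one flat list of numbers, 7 for each row, row after row: the shift along the tool's x, y, z in cm, then the turn, a rotation vector about the tool's x, y, z in degrees, then the closure, from -1 (fully open) to 1 (shut). In form: [x, y, z, wx, wy, wz, fingers, x, y, z, wx, wy, wz, fingers, ...]. A call has 1 to 12 rows; each row shifts and turns the commanded pose from where the row before left it, along the tool's axes as they then stand; what a row does not reach is not made up. A row lasts 1/12 s, in which the tool goes at most 41.7 mm and 7.16 degrees, less where a joint would pass 70% of its speed; a pose out of reach is approached as far as the arm can. A call is refused whole if a number of a shift passes 4.17 or a number of a turn 7.16, either way. A call with a gripper value outside its range is refused whole. The fingers move at their own pace and stop on an object; FORCE is the grip in N (left out, the last holds). Time passes only in rows, so rows that do not move let the fingers close. It gives the time, the measured TCP pose, the force, the opening and the grip force at its end, in the units of the state.
- telemetry.read_state(): the state, without advancing time (a new reading comes with each control period).
- viewer.camera(name): name is "scene" or "top" or "wrist"; returns (picture, depth): 400x640x3 uint8, red, green, blue; 400x640 float32, m along the optical axis (not along the pixel's ray), 0 where there is no reading.
- viewer.camera_model(name): a dict with "mtx" (3x3 intrinsics, pixels), "origin" and "orientation" of the camera in the world; the wrist camera has in their place "hand_eye" (4x4, takes a point from camera to tool coordinates, whose origin is the TCP and whose axes are the flange's). Camera axes: x right, y down, z forward; pixel columns grow to the right and rows downward; lengths in m; the calibration is good to about 2 mm. A picture is of the moment at which its call begins: read the wrist's pose just before it. camera_model takes no time and is no camera call.
- ticket.sign_off(): hands the job in; it is judged then, once.
The state is a dict: "t": time; "joint_pos": joint angles; "joint_vel": joint speeds; "effort": joint torques, N m; "position": TCP position; "ee_rot": TCP orientation; "wrist_force": force on the tool from outside, world axes, zero at the start; "wrist_torque": the same for the moment, N m; "opening": finger opening in m; "gripper_force": force on a finger pad.
Only numpy, scipy, OpenCV 4.12 (cv2) and the standard library are available. Lean on these libraries where they do the work, as an engineer would, in place of code of your own. Each camera call takes 0.05 s, during which the arm holds its last target. There are 200 camera calls.

## Working session

There is one attempt and no reset: what is moved stays moved. The work goes in short steps, Python scripts to look and compute and a shell command to move; the robot and the scene stay as the last step left them, time stands still between calls to the robot, and variables do not carry over. Pictures are saved under pics/ and viewed, at most 10 in all, crops included, and the job is handed in when it is done.

```bash
mkdir -p pics; ls; python3 - <<'E'
from cell import telemetry, viewer
import cv2,numpy as np
s=telemetry.read_state();print(s)
for n in("scene","top"):
    p,d=viewer.camera(n);cv2.imwrite(f"pics/{n}0.png",p[...,::-1]);np.savez(f"{n}0.npz",p=p,d=d)
    print(viewer.camera_model(n))
print(viewer.camera_model("wrist"))
E
```

```text
pics
{'t': 0.0, 'joint_pos': array([1.14869336e+00, 3.78100286e-01, 7.96081661e-02, 1.27441784e+00,
       9.94602540e-06, 1.46049845e+00]), 'joint_vel': array([ 0.00080529, -0.00060796, -0.00026573,  0.00060233,  0.00027645,
       -0.00033021]), 'effort': array([ 2.07287652e-03, -4.63604486e+01,  2.69873589e+01,  2.05438246e-02,
        1.06914661e-04, -8.44998311e-06]), 'position': array([0.17610918, 0.54665887, 0.23033278]), 'ee_rot': array([[-9.51781252e-01,  3.06776276e-01, -8.74983973e-04],
       [ 3.06777428e-01,  9.51779338e-01, -1.92403968e-03],
       [ 2.42541938e-04, -2.09969023e-03, -9.99997766e-01]]), 'wrist_force': array([-0.00968419, -0.3332689 ,  0.17720522]), 'wrist_torque': array([-0.02857899,  0.05897974, -0.02263368]), 'gripper_force': 0.0, 'opening': 0.08532207044040188}
{'mtx': array([[475.29055045,   0.        , 326.71760663],
       [  0.        , 475.29055045, 203.39064803],
       [  0.        ,   0.        ,   1.        ]]), 'origin': array([1.03169297, 0.43261678, 0.86415491]), 'orientation': array([[-0.63423809,  0.58730845, -0.50280297],
       [ 0.77
[... 283 characters left out ...]
760137,  1.06357617]), 'orientation': array([[ 0.02235203, -0.99470382,  0.10032298],
       [-0.99974406, -0.02258976, -0.00123416],
       [ 0.0034939 , -0.10026972, -0.99495416]])}
{'mtx': array([[316.00411054,   0.        , 317.56152354],
       [  0.        , 316.00411054, 202.25216647],
       [  0.        ,   0.        ,   1.        ]]), 'hand_eye': array([[ 1.17623135e-03, -9.58915114e-01, -2.83690712e-01,
         7.19746873e-02],
       [ 9.99999030e-01,  1.33945106e-03, -3.81364813e-04,
         8.92535442e-04],
       [ 7.45686308e-04, -2.83689989e-01,  9.58915760e-01,
        -1.43722664e-01],
       [ 0.00000000e+00,  0.00000000e+00,  0.00000000e+00,
         1.00000000e+00]])}
```

View pics/top0.png

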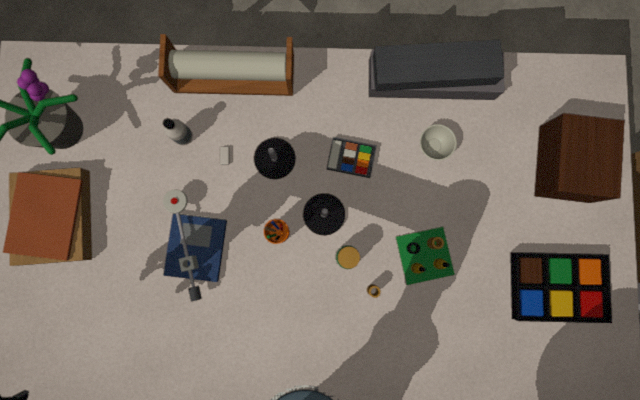

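View pics/scene0.png

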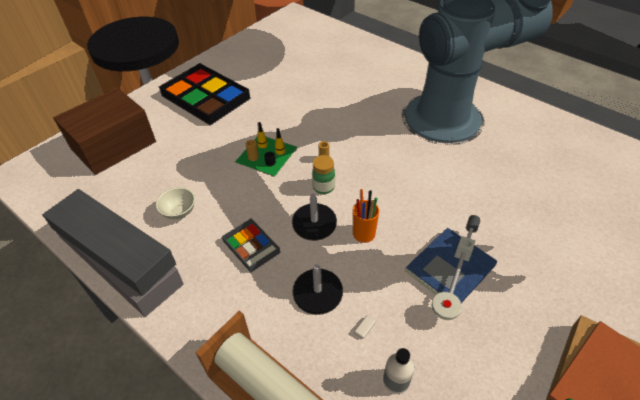

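Top view: correct stand is the nearer one (324,214), with jar (347,257) and pencil cup (277,232) beside it. The brass sleeve on the mat (436,243) is farther than the loose one (373,291). Lamp hub at (189,264), head at (177,201); tin (352,157). The scene view agrees.

```bash
cat > h.py <<'E'
import numpy as np,cv2
from cell import telemetry, viewer
def cam(n):
    m=viewer.camera_model(n)
    if n!="wrist": return m["mtx"],m["orientation"],m["origin"]
    s=telemetry.read_state();H=m["hand_eye"];R=s["ee_rot"]
    return m["mtx"],R@H[:3,:3],R@H[:3,3]+s["position"]
def cloud(d,c):
    K,R,o=c;v,u=np.mgrid[:400,:640]
    r=np.stack([(u-K[0,2])/K[0,0],(v-K[1,2])/K[1,1],np.ones_like(d)],-1)*d[...,None]
    return r@R.T+o
def onplane(uv,z,c):
    K,R,o=c;r=R@np.linalg.solve(K,[uv[0],uv[1],1]);return o+r*(z-o[2])/r[2]
def proj(p,c):
    K,R,o=c;q=K@(R.T@(np.asarray(p)-o));return q[:2]/q[2]
E
python3 - <<'E'
from h import *
out=[]
for n in("top","scene"):
    f=np.load(f"{n}0.npz");c=cam(n);P=cloud(f["d"],c);p=f["p"];np.save(f"P{n}.npy",P)
    ct=cam("top")
    def sel(name,uv,rad,zpl,z0,z1):
        g=onplane(uv,zpl,ct)
        m=(np.hypot(P[...,0]-g[0],P[...,1]-g[1])<rad)&(P[...,2]>z0)&(P[...,2]<z1)&(f["d"]>0)
        q=P[m]
        if len(q)<3: print(n,name,len(q));return
        e=cv2.minEnclosingCircle(q[:,:2].astype(np.float32)*1000)
        r=cv2.minAreaRect(q[:,:2].astype(np.float32)*1000)
        print(n,name,len(q),"mean",q.mean(0).round(4),"circ",np.round(e[0],1),round(e[1],1),"rect",np.round(r[0],1),np.round(r[1],1),round(r[2],1))
    sel("sleeve",(436,243),.025,.054,.045,.065)
    sel("sleeveblk",(413,248),.02,.03,.025,.045)
    sel("glue1",(419,268),.025,.05,.02,.09); sel("glue2",(441,265),.025,.05,.02,.09)
    sel("shaft",(324,213),.03,.096,.05,.11);sel("foot",(324,214),.07,.012,.006,.018)
    sel("jar",(347,257),.045,.085,.07,.1);sel("cup",(277,232),.05,.085,.07,.15)
    sel("tin",(352,157),.09,.02,.01,.03)
    sel("hub",(188,264),.03,.058,.05,.07);sel("head",(176,201),.04,.045,.035,.06);sel("cw",(195,293),.03,.045,.03,.07)
f=np.load("top0.npz")["p"]
a=cv2.resize(f[135:300,390:470],None,fx=3.6,fy=3.6,interpolation=3);b=cv2.resize(f[135:300,155:290],None,fx=3.6,fy=3.6,interpolation=3)
cv2.imwrite("pics/crop1.png",np.hstack([a,b])[...,::-1])
E
```

```text
top sleeve 74 mean [ 0.4581 -0.2974  0.0521] circ [ 458.4 -297.7] 13.9 rect [ 458.3 -297.6] [26.3 26.4] 69.9
top sleeveblk 70 mean [ 0.4445 -0.2478  0.0306] circ [ 444.5 -247.7] 13.8 rect [ 444.8 -247.6] [26.  26.4] 1.1
top glue1 97 mean [ 0.398  -0.2533  0.0487] circ [ 396.7 -256.6] 12.0 rect [ 398.2 -253.5] [16.7 22.7] 71.7
top glue2 109 mean [ 0.4091 -0.3074  0.0481] circ [ 408.3 -311.7] 12.1 rect [ 408.5 -308.7] [21.5 17.9] 0.2
top shaft 45 mean [ 0.5204 -0.0325  0.0886] circ [521.4 -32.7] 7.4 rect [521.5 -32.9] [13.9 13.5] 2.1
top foot 1360 mean [ 0.5219 -0.0325  0.0116] circ [522.3 -32.5] 51.9 rect [522.5 -32. ] [100.3 102.3] 0.8
top jar 385 mean [ 0.4203 -0.0889  0.0842] circ [420.3 -89.2] 24.9 rect [420.2 -88.9] [47.4 47.7] 46.3
top cup 227 mean [0.4762 0.0776 0.0963] circ [475.8  75.9] 28.6 rect [475.5  75.7] [55.4 56.3] 26.0
top tin 991 mean [ 0.6629 -0.1006  0.0146] circ [662.5 -96.9] 66.6 rect [663.8 -96.9] [110.   81.4] 79.7
top hub 144 mean [0.3975 0.2803 0.0573] circ [397.3 281. ] 19.8 rect [397.5 281. ] [29.9 30.9] 14.7
top head 473 mean [0.5403 0.3179 0.0479] circ [5
[... 730 characters left out ...]
  -0.0298  0.012 ] circ [521.9 -34.7] 53.4 rect [522.  -32.5] [103.6 102.1] 42.6
scene jar 328 mean [ 0.4231 -0.0869  0.0832] circ [420.6 -90.9] 26.2 rect [420.  -90.3] [50.5 47.8] 54.7
scene cup 551 mean [0.4794 0.0774 0.0942] circ [475.4  74.9] 29.6 rect [476.1  74.8] [56.2 56.9] 7.5
scene tin 1239 mean [ 0.6627 -0.1005  0.015 ] circ [663.4 -97.9] 67.3 rect [662.4 -97.9] [114.6  81.1] 79.9
scene hub 176 mean [0.3993 0.2803 0.0566] circ [398.2 279.1] 20.9 rect [397.3 279.9] [33.4 29.5] 13.9
scene head 679 mean [0.5437 0.3189 0.0478] circ [535.6 316.9] 34.6 rect [540.2 315.7] [62.4 54.1] 50.5
scene cw 200 mean [0.3344 0.2631 0.0495] circ [333.9 263.9] 24.1 rect [334.7 263.3] [46.3 25.4] 14.9
```

View pics/crop1.png

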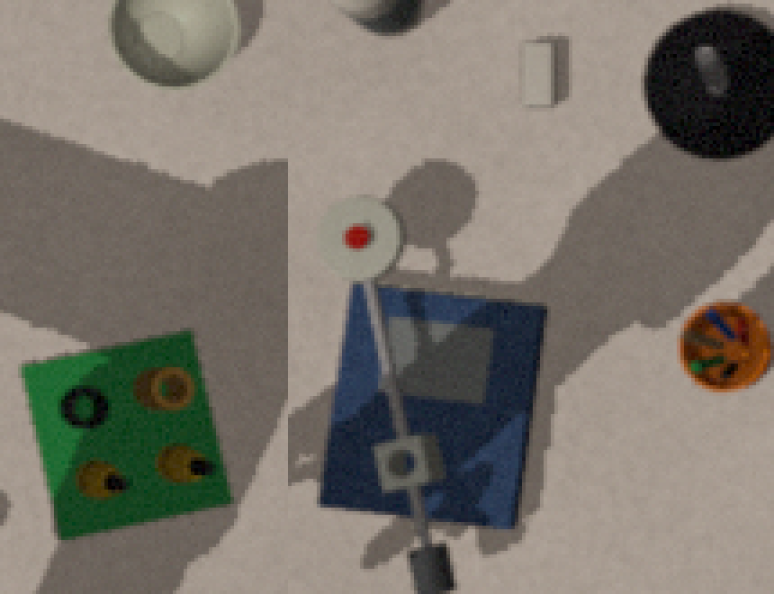

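Both views agree: sleeve (0.4585,-0.2975), shaft (0.522,-0.032), tin (0.663,-0.097), hub (0.3975,0.2805) with the lamp yawed 14.7°. I'll grasp the sleeve with the fingers closing along yaw 60°, which clears the black sleeve and glue tubes.

```bash
cat >> h.py <<'E'
def go(p,yaw=None,s=None):
    "print turn (deg) to reach tool down with y axis at yaw, then shift cm in the turned tool axes"
    from scipy.spatial.transform import Rotation as Ro
    s=s or telemetry.read_state();R=s["ee_rot"]
    if yaw is None: yaw=np.degrees(np.arctan2(R[1,1],R[0,1]))
    a=np.radians(yaw);y=np.array([np.cos(a),np.sin(a),0]);z=np.array([0,0,-1.]);T=np.c_[np.cross(y,z),y,z]
    print("t",round(s["t"],2),"pos",s["position"].round(4),"turn",np.degrees(Ro.from_matrix(R.T@T).as_rotvec()).round(2),"shift_cm",(T.T@(np.asarray(p)-s["position"])*100).round(2),"open",round(s["opening"],4))
E
python3 -m pendant '[0,0,0,0,0,6.05,-0.4, 0,0,0,0,0,6.05,-0.4, -3.29,-1.79,0,0,0,0,-0.4, -3.29,-1.79,0,0,0,0,-0.4, -3.29,-1.79,0,0,0,0,-0.4, -3.29,-1.79,0,0,0,0,-0.4, -3.29,-1.79,0,0,0,0,-0.4, -3.29,-1.79,0,0,0,0,-0.4, -3.29,-1.79,0,0,0,0,-0.4, -3.29,-1.79,0,0,0,0,-0.4, -3.29,-1.79,0,0,0,0,-0.4, -3.29,-1.79,0,0,0,0,-0.4]' 60
python3 -c "
from h import *
go([.4585,-.2975,.16],60)"
```

```text
t: 1.1
position: [0.3722, 0.2261, 0.2311]
ee_rot: [[-0.866, 0.499, -0.0], [0.499, 0.866, -0.0], [0.0, -0.0, -1.0]]
wrist_force: [1.1, 0.2, 0.3]
opening: 0.0596
gripper_force: 0.0
t 1.1 pos [0.3722 0.2261 0.2311] turn [-0.02 -0.02  0.05] shift_cm [-33.65 -41.03   7.11] open 0.0596
```

```bash
python3 -m pendant '[-2.8,-3.09,0.5,0,0,0,-0.4, -2.4,-2.93,0.5,0,0,0,-0.4, -2.4,-2.93,0.5,0,0,0,-0.4, -2.4,-2.93,0.5,0,0,0,-0.4, -2.4,-2.93,0.5,0,0,0,-0.4, -2.4,-2.93,0.5,0,0,0,-0.4, -2.4,-2.93,0.5,0,0,0,-0.4, -2.4,-2.93,0.5,0,0,0,-0.4, -2.4,-2.93,0.5,0,0,0,-0.4, -2.4,-2.93,0.5,0,0,0,-0.4, -2.4,-2.93,0.5,0,0,0,-0.4, -2.4,-2.93,0.5,0,0,0,-0.4]' >/dev/null
python3 -c "
from h import *
go([.4585,-.2975,.16],60)"
```

```text
t 2.1 pos [ 0.4481 -0.2254  0.1707] turn [ 0.02 -0.04  0.01] shift_cm [-4.51 -5.73  1.07] open 0.0595
```

```bash
python3 -m pendant '[-2.25,-2.86,0.5,0,0,0,-0.4, -2.25,-2.86,0.5,0,0,0,-0.4, 0,0,0,0,0,0,-0.4]' >/dev/null
python3 - <<'E'
from h import *
go([.4585,-.2975,.027],60)
c=cam("wrist");p,d=viewer.camera("wrist");cv2.imwrite("pics/w1.png",p[...,::-1])
P=cloud(d,c);m=(d>0)&(abs(P[...,2]-.054)<.006)&(np.hypot(P[...,0]-.4585,P[...,1]+.2975)<.03)
q=P[m];e=cv2.minEnclosingCircle(q[:,:2].astype(np.float32)*1000);print(len(q),e,q.mean(0),proj([.4585,-.2975,.054],c))
E
```

```text
t 2.35 pos [ 0.4592 -0.3016  0.1596] turn [-0.13  0.06 -0.29] shift_cm [ 0.27  0.32 13.26] open 0.0597
576 ((457.9534606933594, -299.0998229980469), 13.874382972717285) [ 0.45736616 -0.29878203  0.05424735] [320.80869159 197.04187063]
```

View pics/w1.png

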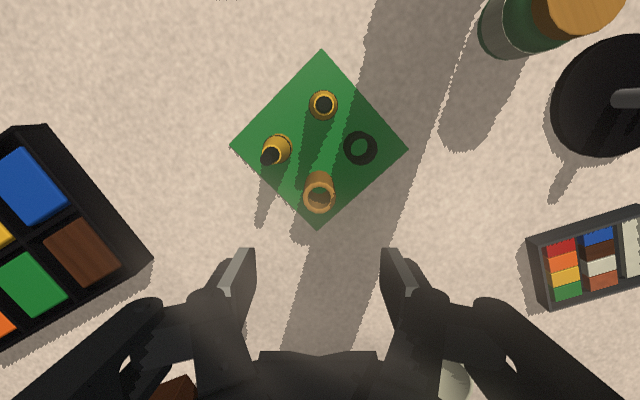

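Wrist view: brass sleeve centred between the fingers at (319,196), the neighbours clear of the finger line. Descending and closing.

```bash
python3 -m pendant '[0.25,0.3,3,0,0,0,-0.4, 0,0,3,0,0,0,-0.4, 0,0,3,0,0,0,-0.4, 0,0,2.5,0,0,0,-0.4, 0,0,0,0,0,0,-0.4, 0,0,0,0,0,0,-0.4]' >/dev/null
python3 -c "
from h import *
go([.4583,-.298,.027],60)"
```

```text
t 2.9 pos [ 0.4567 -0.2895  0.0454] turn [ 0.06 -0.26  0.09] shift_cm [-0.56 -0.65  1.84] open 0.0601
```

```bash
python3 -m pendant '[0,0,0,0,0,0,-0.4, 0,0,0,0,0,0,-0.4, 0,0,0,0,0,0,-0.4]' >/dev/null
python3 -c "
from h import *
go([.4583,-.298,.027],60)"
```

```text
t 3.15 pos [ 0.4597 -0.2927  0.0484] turn [-0.03  0.22  0.05] shift_cm [-0.14 -0.53  2.14] open 0.0597
```

```bash
python3 -m pendant '[-0.15,-0.22,0.7,0,0,0,-0.4, -0.1,-0.2,0.7,0,0,0,-0.4, 0,0,0.65,0,0,0,-0.4, 0,0,0,0,0,0,-0.4, 0,0,0,0,0,0,-0.4, 0,0,0,0,0,0,-0.4]' >/dev/null
python3 -c "
from h import *
go([.4583,-.298,.027],60)"
```

```text
t 3.65 pos [ 0.4581 -0.2965  0.0255] turn [ 0.01 -0.04  0.03] shift_cm [-0.09 -0.12 -0.15] open 0.06
```

```bash
python3 -m pendant '[-0.05,-0.1,0,0,0,0,0, 0,0,0,0,0,0,0.2, 0,0,0,0,0,0,0.4, 0,0,0,0,0,0,0.7, 0,0,0,0,0,0,1, 0,0,0,0,0,0,1, 0,0,0,0,0,0,1]' 50
python3 -m pendant '[0,0,-0.8,0,0,0,1, 0,0,-2,0,0,0,1, 0,0,-3,0,0,0,1, 0,0,-3,0,0,0,1, 0,0,-3,0,0,0,1, 0,0,-2,0,0,0,1, 0,0,0,0,0,0,1, 0,0,0,0,0,0,1]'
python3 -c "
from h import *
go([.522,-.0323,.17],60)"
```

```text
t: 4.23
position: [0.4586, -0.2981, 0.0263]
ee_rot: [[-0.866, 0.499, 0.001], [0.499, 0.866, -0.001], [-0.001, -0.0, -1.0]]
wrist_force: [-0.7, 0.1, 5.7]
opening: 0.0268
gripper_force: 49.2
t: 4.9
position: [0.4589, -0.2982, 0.1648]
ee_rot: [[-0.866, 0.499, 0.002], [0.499, 0.866, -0.001], [-0.002, -0.0, -1.0]]
wrist_force: [-0.4, 0.1, -1.3]
opening: 0.0269
gripper_force: 49.3
t 4.9 pos [ 0.4589 -0.2982  0.1648] turn [-0.01  0.13  0.04] shift_cm [ 7.83 26.18 -0.52] open 0.0269
```

```bash
python3 -m pendant '[0.4,1.3,0,0,0,0,1, 0.9,3,0,0,0,0,1, 1,3.3,0,0,0,0,1, 1,3.3,0,0,0,0,1, 1,3.3,0,0,0,0,1, 1,3.3,0,0,0,0,1, 1,3.3,0,0,0,0,1, 0.9,3,0,0,0,0,1, 0.6,2.2,0,0,0,0,1, 0,0,0,0,0,0,1, 0,0,0,0,0,0,1, 0,0,0,0,0,0,1]'
python3 - <<'E'
from h import *
go([.522,-.0323,.17],60)
c=cam("wrist");p,d=viewer.camera("wrist");cv2.imwrite("pics/w2.png",p[...,::-1])
print(proj([.522,-.0323,.096],c),proj([.522,-.0323,.012],c))
P=cloud(d,c);m=(d>0)&(P[...,2]>.03)&(P[...,2]<.105)&(np.hypot(P[...,0]-.522,P[...,1]+.0323)<.02);q=P[m];print(len(q),q.mean(0) if len(q) else 0)
m=(d>0)&(abs(P[...,2]-.012)<.004)&(np.hypot(P[...,0]-.522,P[...,1]+.0323)<.07);q=P[m];print(len(q),cv2.minEnclosingCircle(q[:,:2].astype(np.float32)*1000))
E
```

```text
t: 5.9
position: [0.5192, -0.0333, 0.1623]
ee_rot: [[-0.867, 0.499, -0.003], [0.499, 0.867, 0.0], [0.003, -0.001, -1.0]]
wrist_force: [0.1, -0.9, -1.1]
opening: 0.0267
gripper_force: 49.5
t 5.9 pos [ 0.5192 -0.0333  0.1623] turn [-0.07 -0.17  0.06] shift_cm [-0.2   0.23 -0.77] open 0.0267
[319.6916957  218.77662043] [319.28975831 189.77022843]
593 [ 0.51777093 -0.03135964  0.07541063]
7501 ((522.26318359375, -34.10260772705078), 51.906272888183594)
```

View pics/w2.png

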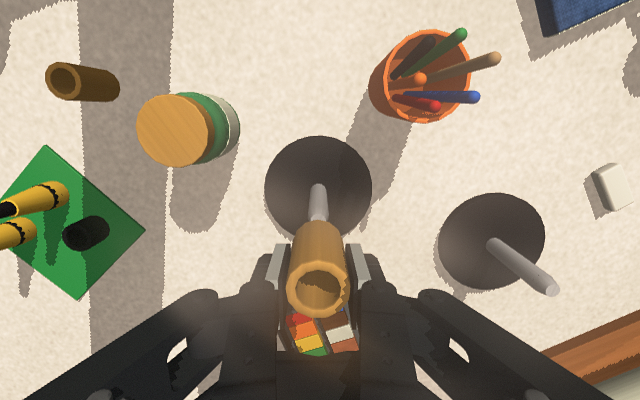

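Wrist view: the sleeve is held upright (rim at about (318,290)), the shaft visible just beyond at (318,195). Checking the sleeve's offset in the hand.

```bash
python3 -m pendant '[0,0,0,0,0,0,1, 0,0,0,0,0,0,1]' >/dev/null
python3 - <<'E'
from h import *
s=telemetry.read_state();c=cam("wrist");p,d=viewer.camera("wrist");P=cloud(d,c);Q=(P-s["position"])@s["ee_rot"]
go([.522,-.0328,.17],60,s)
for z0 in(-.025,-.031):
  m=(d>0)&(abs(Q[...,2]-z0)<.0035)&(np.hypot(Q[...,0],Q[...,1])<.0165);q=Q[m];print(len(q),q.mean(0) if len(q) else 0, cv2.minEnclosingCircle(q[:,:2].astype(np.float32)*1000) if len(q) else 0)
E
```

```text
t 6.12 pos [ 0.5202 -0.0345  0.1635] turn [-0.01 -0.03 -0.06] shift_cm [-0.07  0.23 -0.65] open 0.0263
1524 [ 0.00177898  0.00074475 -0.02623921] ((-0.034868404269218445, 0.04615933075547218), 16.47331428527832)
1815 [ 0.0008585   0.0006756  -0.02889412] ((-0.06805650144815445, 0.012786585837602615), 16.426414489746094)
```

```bash
python3 -m pendant '[-0.07,0.2,1.3,0,0,0,1, 0,0,1.3,0,0,0,1, 0,0,1,0,0,0,1, 0,0,0,0,0,0,1, 0,0,0,0,0,0,1, 0,0,0,0,0,0,1]'
python3 -c "
from h import *
go([.522,-.0328,.0343],60)"
```

```text
t: 6.67
position: [0.5224, -0.0324, 0.1283]
ee_rot: [[-0.866, 0.5, 0.0], [0.5, 0.866, 0.0], [-0.0, 0.0, -1.0]]
wrist_force: [0.0, 0.3, -0.3]
opening: 0.0266
gripper_force: 49.5
t 6.67 pos [ 0.5224 -0.0324  0.1283] turn [0.02 0.02 0.01] shift_cm [ 0.01 -0.05  9.4 ] open 0.0266
```

```bash
python3 -m pendant '[0,0,1,0,0,0,1, 0,0,0.8,0,0,0,1, 0,0,0.6,0,0,0,1, 0,0,0.6,0,0,0,1, 0,0,0,0,0,0,1, 0,0,0,0,0,0,1]'
python3 -c "
from h import *
go([.522,-.0328,.0343],60)"
```

```text
t: 7.17
position: [0.5216, -0.033, 0.097]
ee_rot: [[-0.866, 0.5, -0.002], [0.5, 0.866, -0.002], [0.0, -0.002, -1.0]]
wrist_force: [-0.4, -4.5, -3.7]
opening: 0.0271
gripper_force: 49.4
t 7.17 pos [ 0.5216 -0.033   0.097 ] turn [-0.13 -0.03  0.  ] shift_cm [-0.02  0.04  6.27] open 0.0271
```

It's over the shaft. Easing toward -y slightly and continuing down.

```bash
python3 -m pendant '[-0.03,-0.05,0.8,0,0,0,1, 0,0,1,0,0,0,1, 0,0,1,0,0,0,1, 0,0,1,0,0,0,1, 0,0,1,0,0,0,1, 0,0,0.6,0,0,0,1, 0,0,0,0,0,0,1, 0,0,0,0,0,0,1]'
python3 -c "
from h import *
go([.522,-.0328,.0343],60)"
```

```text
t: 7.83
position: [0.5217, -0.0333, 0.0423]
ee_rot: [[-0.866, 0.5, -0.001], [0.5, 0.866, -0.001], [0.001, -0.001, -1.0]]
wrist_force: [0.2, -5.7, -3.9]
opening: 0.0266
gripper_force: 49.4
t 7.83 pos [ 0.5217 -0.0333  0.0423] turn [-0.08 -0.03  0.01] shift_cm [-0.    0.06  0.8 ] open 0.0266
```

```bash
python3 -m pendant '[-0.02,-0.04,0.4,0,0,0,1, 0,0,0.3,0,0,0,1, 0,0,0.1,0,0,0,1, 0,0,0.1,0,0,0,1, 0,0,0,0,0,0,1]'
python3 -c "
from h import *
go([.522,-.0328,.0343],60)"
```

```text
t: 8.25
position: [0.5222, -0.0334, 0.0345]
ee_rot: [[-0.866, 0.499, -0.0], [0.499, 0.866, -0.0], [-0.0, -0.0, -1.0]]
wrist_force: [0.0, -5.3, -2.7]
opening: 0.0266
gripper_force: 49.5
t 8.25 pos [ 0.5222 -0.0334  0.0345] turn [-0.01  0.01  0.03] shift_cm [0.04 0.04 0.02] open 0.0266
```

```bash
python3 -m pendant '[0,0,0.1,0,0,0,1, 0,0,0.1,0,0,0,1, 0,0,0,0,0,0,1]'
python3 -m pendant '[0,0,0,0,0,0,0.2, 0,0,0,0,0,0,0, 0,0,0,0,0,0,-0.3, 0,0,0,0,0,0,-0.4, 0,0,0,0,0,0,-0.4]'
python3 -c "
from h import *
go([.522,-.0328,.0343],60)"
```

```text
t: 8.5
position: [0.5223, -0.0334, 0.0342]
ee_rot: [[-0.866, 0.5, 0.001], [0.5, 0.866, -0.001], [-0.001, -0.0, -1.0]]
wrist_force: [-4.5, -4.9, 11.5]
opening: 0.027
gripper_force: 50.8
t: 8.92
position: [0.522, -0.0327, 0.0326]
ee_rot: [[-0.867, 0.499, -0.0], [0.499, 0.867, 0.001], [0.001, 0.001, -1.0]]
wrist_force: [0.3, 0.8, -0.5]
opening: 0.0599
gripper_force: 0.0
t 8.92 pos [ 0.522  -0.0327  0.0326] turn [ 0.04 -0.04  0.06] shift_cm [-0.   -0.01 -0.17] open 0.0599
```

Contact confirmed the sleeve is home (11.5 N up at the expected height). Lifting and turning toward the lamp.

```bash
python3 -m pendant '[0,0,-2,0,0,0,-0.4, 0,0,-3.3,0,0,0,-0.4, 0,0,-3.3,0,0,-6,-0.4, 0,0,-3.3,0,0,-6,-0.4, 0,0,-3.3,0,0,-6,-0.4, 0,0,-3.3,0,0,-6,-0.4, 0,0,-1,0,0,-7,-0.4, 0,0,0,0,0,-7,-0.4, 0,0,0,0,0,-6.7,-0.4, 0,0,0,0,0,0,-0.4]' >/dev/null
python3 -c "
from h import *
go([.3975,.2805,.15],104.7)
P=0
for n in('top','scene'):
    c=cam(n);p,d=viewer.camera(n);P=cloud(d,c);m=(d>0)&(P[...,2]>.045)&(P[...,2]<.08)&(np.hypot(P[...,0]-.522,P[...,1]+.033)<.02)
    q=P[m];print(n,len(q),np.percentile(q[:,2],[10,50,90]).round(4) if len(q) else '')
"
```

```text
t 9.75 pos [ 0.5223 -0.033   0.2281] turn [0.02 0.04 0.15] shift_cm [ 4.12 33.49  7.81] open 0.0598
top 0 
scene 143 [0.0485 0.061  0.0729]
```

```bash
python3 -m pendant '[0.2,1.7,0,0,0,0,-0.4, 0.41,3.4,0,0,0,0,-0.4, 0.41,3.4,0,0,0,0,-0.4, 0.41,3.4,0,0,0,0,-0.4, 0.41,3.4,0,0,0,0,-0.4, 0.41,3.4,0,0,0,0,-0.4, 0.41,3.4,0.5,0,0,0,-0.4, 0.41,3.4,1.5,0,0,0,-0.4, 0.41,3.4,2,0,0,0,-0.4, 0.41,3.0,2,0,0,0,-0.4, 0.23,1.6,1.8,0,0,0,-0.4, 0,0,0,0,0,0,-0.4]' >/dev/null
python3 -m pendant '[0,0,0,0,0,0,-0.4, 0,0,0,0,0,0,-0.4, 0,0,0,0,0,0,-0.4]' >/dev/null
python3 - <<'E'
from h import *
go([.3975,.2805,.028],104.7)
c=cam("wrist");p,d=viewer.camera("wrist");cv2.imwrite("pics/w3.png",p[...,::-1])
P=cloud(d,c);m=(d>0)&(abs(P[...,2]-.058)<.005)&(np.hypot(P[...,0]-.3975,P[...,1]-.2805)<.025);q=P[m]
print(len(q),cv2.minAreaRect(q[:,:2].astype(np.float32)*1000))
for n,g,z0,z1 in(("head",(.542,.319),.04,.055),("cw",(.335,.263),.05,.06)):
  m=(d>0)&(P[...,2]>z0)&(P[...,2]<z1)&(np.hypot(P[...,0]-g[0],P[...,1]-g[1])<.035);q=P[m];print(n,len(q),q.mean(0) if len(q) else '',cv2.minAreaRect(q[:,:2].astype(np.float32)*1000) if len(q) else '')
E
```

```text
t 11.1 pos [0.3984 0.2798 0.151 ] turn [ 0.01  0.11 -0.09] shift_cm [ 0.07  0.09 12.3 ] open 0.0597
1111 ((397.38153076171875, 279.84503173828125), (30.083498001098633, 29.57303237915039), 15.275959968566895)
head 1558 [0.52828214 0.31515834 0.04846723] ((526.1693725585938, 314.75994873046875), (37.12599563598633, 54.73045349121094), 14.40949535369873)
cw 1301 [0.32871649 0.26159174 0.05416279] ((328.9974670410156, 261.7687072753906), (31.348602294921875, 22.092748641967773), 13.964722633361816)
```

View pics/w3.png

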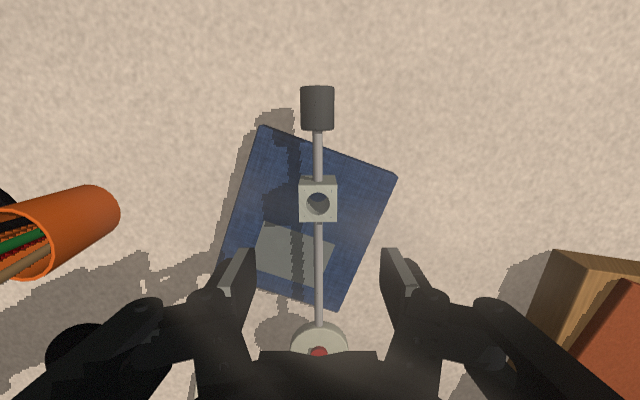

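Wrist view: hub (318,200) with rod running vertically, aligned with the fingers. Descending onto the hub.

```bash
python3 -m pendant '[0.1,0.07,1.5,0,0,0,-0.4, 0,0,2.2,0,0,0,-0.4, 0,0,2.2,0,0,0,-0.4, 0,0,2.2,0,0,0,-0.4, 0,0,2,0,0,0,-0.4, 0,0,1,0,0,0,-0.4, 0,0,0,0,0,0,-0.4, 0,0,0,0,0,0,-0.4, 0,0,0,0,0,0,-0.4, 0,0,0,0,0,0,-0.4]' >/dev/null
python3 -c "
from h import *
go([.3975,.2803,.028],104.7)"
```

```text
t 11.98 pos [0.3974 0.2811 0.0403] turn [ 0.04  0.17 -0.01] shift_cm [ 0.02 -0.08  1.23] open 0.0599
```

```bash
python3 -m pendant '[0,-0.05,0.7,0,0,0,-0.4, 0,0,0.5,0,0,0,-0.4, 0,0,0,0,0,0,-0.2, 0,0,0,0,0,0,0.1, 0,0,0,0,0,0,0.3, 0,0,0,0,0,0,0.6, 0,0,0,0,0,0,1, 0,0,0,0,0,0,1, 0,0,0,0,0,0,1]' 70
python3 -c "
from h import *
go([.3975,.2803,.22],104.7)"
```

```text
t: 12.73
position: [0.396, 0.2802, 0.027]
ee_rot: [[-0.967, -0.254, 0.0], [-0.254, 0.967, 0.0], [-0.0, 0.0, -1.0]]
wrist_force: [-0.1, -1.1, 1.1]
opening: 0.0286
gripper_force: 69.1
t 12.73 pos [0.396  0.2802 0.027 ] turn [0.   0.   0.04] shift_cm [ -0.14  -0.03 -19.3 ] open 0.0286
```

```bash
python3 -m pendant '[0,0,-1,0,0,0,1, 0,0,-2.5,0,0,0,1, 0,0,-3.2,0,0,0,1, 0,0,-3.2,0,0,0,1, 0,0,-3.2,0,0,0,1, 0,0,-3.2,0,0,0,1, 0,0,-2,0,0,0,1, 0,0,-0.9,0,0,0,1, 0,0,0,0,0,0,1, 0,0,0,0,0,0,1, 0,0,0,0,0,0,1]'
python3 - <<'E'
from h import *
s=telemetry.read_state();go([.522,-.033,.2],65.25,s)
c=cam("wrist");p,d=viewer.camera("wrist");cv2.imwrite("pics/w4.png",p[...,::-1]);np.savez("w4.npz",p=p,d=d)
P=cloud(d,c);Q=(P-s["position"])@s["ee_rot"]
m=(d>0)&(abs(Q[...,2]+.031)<.004)&(abs(Q[...,0])<.022)&(abs(Q[...,1])<.0145);q=Q[m]
print(len(q),q.mean(0),cv2.minAreaRect(q[:,:2].astype(np.float32)*1000))
m=(d>0)&(Q[...,2]>-.06)&(Q[...,2]<0.02)&(Q[...,0]>.03)&(abs(Q[...,1])<.02);q=Q[m];print(len(q),q.mean(0),np.percentile(q,[2,98],0))
E
```

```text
t: 13.65
position: [0.395, 0.2796, 0.2168]
ee_rot: [[-0.967, -0.254, -0.003], [-0.254, 0.967, -0.002], [0.003, -0.001, -1.0]]
wrist_force: [0.3, 0.3, -1.6]
opening: 0.0291
gripper_force: 69.3
t 13.65 pos [0.395  0.2796 0.2168] turn [-0.11 -0.17 39.49] shift_cm [-24.63 -23.07   1.68] open 0.0291
3998 [-2.21510233e-04 -2.46664814e-05 -3.17024490e-02] ((-1.724344253540039, 0.041446685791015625), (32.26446533203125, 28.8829345703125), 0.05849648639559746)
7095 [ 0.06583772  0.00051827 -0.02539172] [[ 0.03332806 -0.01147662 -0.02966369]
 [ 0.08439545  0.01246385 -0.01769894]]
```

View pics/w4.png

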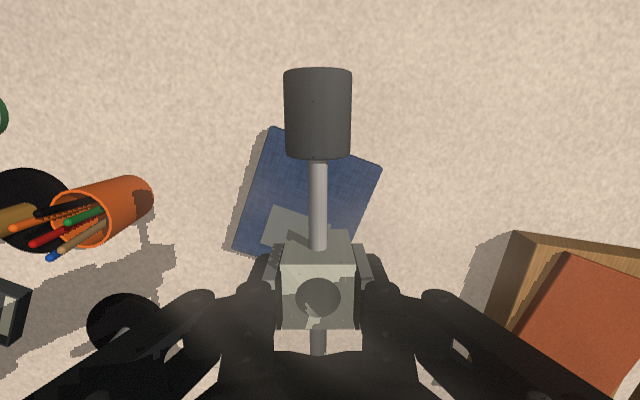

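Wrist view: lamp held level and square, with bore at (318,297) and counterweight straight up the image. The bore sits about 1.4 mm along tool −x from the TCP. Turning, then carrying it over.

```bash
python3 -m pendant '[0,0,0,0,0,3.5,1, 0,0,0,0,0,6.5,1, 0,0,0,0,0,6.5,1, 0,0,0,0,0,6.5,1, 0,0,0,0,0,6.5,1, 0,0,0,0,0,6,1, 0,0,0,0,0,4,1, 0,0,0,0,0,0,1]' >/dev/null
python3 -c "
from h import *
go([.5207,-.0329,.2],65.25)"
python3 -m pendant '[-1,-1,0,0,0,0,1, -2,-1.9,0,0,0,0,1, -2.6,-2.45,0,0,0,0,1, -2.6,-2.45,0,0,0,0,1, -2.6,-2.45,0,0,0,0,1, -2.6,-2.45,0,0,0,0,1, -2.6,-2.45,0,0,0,0,1, -2.6,-2.45,0,0,0,0,1, -2.6,-2.45,0,0,0,0,1, -2.0,-1.8,0,0,0,0,1, -1.3,-1.2,0,0,0,0,1, 0,0,0,0,0,0,1]' >/dev/null
python3 -m pendant '[0,0,0,0,0,0,1, 0,0,0,0,0,0,1, 0,0,0,0,0,0,1, 0,0,0,0,0,0,1, 0,0,0,0,0,0,1]' >/dev/null
python3 -c "
from h import *
go([.5207,-.0329,.2],65.25)"
```

```text
t 14.37 pos [0.3951 0.2797 0.2171] turn [-0.15 -0.12 -0.08] shift_cm [-24.49 -23.13   1.71] open 0.0291
t 15.78 pos [ 0.5216 -0.0308  0.2189] turn [ 0.01 -0.01  0.09] shift_cm [-0.   -0.23  1.89] open 0.0291
```

```bash
python3 -m pendant '[0,-0.1,1,0,0,0,1, 0,-0.13,2,0,0,0,1, 0,0,2,0,0,0,1, 0,0,2,0,0,0,1, 0,0,2,0,0,0,1, 0,0,1.2,0,0,0,1, 0,0,0,0,0,0,1, 0,0,0,0,0,0,1, 0,0,0,0,0,0,1, 0,0,0,0,0,0,1, 0,0,0,0,0,0,1]'
python3 - <<'E'
from h import *
s=telemetry.read_state();go([.5207,-.0329,.11],65.25)
c=cam("wrist");p,d=viewer.camera("wrist");cv2.imwrite("pics/w5.png",p[...,::-1])
p,d=viewer.camera("top");c=cam("top");P=cloud(d,c)
m=(d>0)&(P[...,2]>.12)&(P[...,2]<.16)&(np.hypot(P[...,0]-.658,P[...,1]+.096)<.045);q=P[m];print("head",len(q),q.mean(0),cv2.minEnclosingCircle(q[:,:2].astype(np.float32)*1000))
E
```

```text
t: 16.7
position: [0.522, -0.0339, 0.118]
ee_rot: [[-0.908, 0.419, 0.002], [0.419, 0.908, -0.0], [-0.002, 0.001, -1.0]]
wrist_force: [-0.3, 0.6, -1.0]
opening: 0.0291
gripper_force: 69.4
t 16.7 pos [ 0.522  -0.0339  0.118 ] turn [ 0.04  0.13 -0.01] shift_cm [0.16 0.04 0.8 ] open 0.0291
head 142 [ 0.67583116 -0.09639971  0.13876635] ((673.3006591796875, -95.38784790039062), 22.995729446411133)
```

View pics/w5.png

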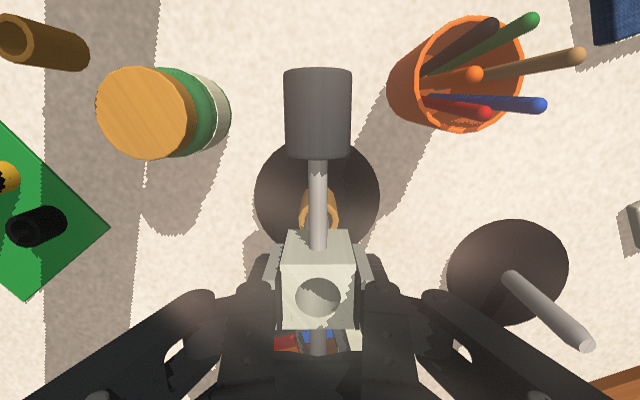

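Wrist view: sleeve seen directly under the hub at (318,210), counterweight passing between jar and cup. Small correction, then the first insertion step.

```bash
python3 -m pendant '[0.14,0.04,0.5,0,0,0,1, 0,0,0.3,0,0,0,1, 0,0,0.4,0,0,0,1, 0,0,0.6,0,0,0,1, 0,0,0.6,0,0,0,1, 0,0,0.4,0,0,0,1, 0,0,0,0,0,0,1, 0,0,0,0,0,0,1]'
python3 -c "
from h import *
go([.5207,-.0329,.069],65.25)"
```

```text
t: 17.47
position: [0.5198, -0.0331, 0.0884]
ee_rot: [[-0.908, 0.419, -0.0], [0.419, 0.908, -0.0], [0.0, -0.0, -1.0]]
wrist_force: [0.6, -0.7, -1.8]
opening: 0.0291
gripper_force: 69.4
t 17.47 pos [ 0.5198 -0.0331  0.0884] turn [-0.03 -0.02 -0.03] shift_cm [-0.07  0.05  1.94] open 0.0291
```

```bash
python3 -m pendant '[-0.05,0.03,0.5,0,0,0,1, 0,0,0.5,0,0,0,1, 0,0,0.5,0,0,0,1, 0,0,0.3,0,0,0,1, 0,0,0,0,0,0,1, 0,0,0,0,0,0,1]'
python3 -c "
from h import *
go([.5207,-.0329,.069],65.25)"
```

```text
t: 17.97
position: [0.5202, -0.033, 0.0704]
ee_rot: [[-0.908, 0.419, -0.001], [0.419, 0.908, -0.0], [0.001, -0.001, -1.0]]
wrist_force: [0.0, -2.5, -3.6]
opening: 0.029
gripper_force: 69.4
t 17.97 pos [ 0.5202 -0.033   0.0704] turn [-0.03 -0.03 -0.03] shift_cm [-0.05  0.03  0.14] open 0.029
```

```bash
python3 -m pendant '[0,0,0.1,0,0,0,1, 0,0,0.05,0,0,0,1, 0,0,0,0,0,0,1]'
python3 -m pendant '[0,0,0.05,0,0,0,1, 0,0,0.05,0,0,0,1, 0,0,0,0,0,0,1]'
python3 - <<'E'
from h import *
# head azimuth check against tin, top view
p,d=viewer.camera("top");c=cam("top");P=cloud(d,c)
m=(d>0)&(P[...,2]>.08)&(P[...,2]<.1)&(np.hypot(P[...,0]-.66,P[...,1]+.097)<.045);q=P[m];print("head",len(q),q.mean(0),cv2.minEnclosingCircle(q[:,:2].astype(np.float32)*1000))
E
```

```text
t: 18.22
position: [0.5206, -0.0329, 0.0695]
ee_rot: [[-0.908, 0.419, 0.0], [0.419, 0.908, -0.0], [-0.0, -0.0, -1.0]]
wrist_force: [-1.0, -2.6, -1.4]
opening: 0.0285
gripper_force: 69.4
t: 18.47
position: [0.5208, -0.0329, 0.069]
ee_rot: [[-0.908, 0.419, 0.001], [0.419, 0.908, -0.0], [-0.001, 0.0, -1.0]]
wrist_force: [-0.9, -2.9, 3.7]
opening: 0.029
gripper_force: 70.3
head 224 [ 0.66941004 -0.09441209  0.09002775] ((663.4002685546875, -95.29959106445312), 26.864919662475586)
```

Contact felt. Releasing and lifting clear.

```bash
python3 -m pendant '[0,0,0,0,0,0,0.25, 0,0,0,0,0,0,0.1, 0,0,0,0,0,0,0, 0,0,0,0,0,0,-0.2, 0,0,0,0,0,0,-0.4, 0,0,0,0,0,0,-0.4, 0,0,-1,0,0,0,-0.4, 0,0,-2,0,0,0,-0.4, 0,0,-3,0,0,0,-0.4, 0,0,-3,0,0,0,-0.4, 0,0,-3,0,0,0,-0.4, 0,0,-3,0,0,0,-0.4]'
python3 -m pendant '[0,3,-1,0,0,0,-0.4, 2,3,0,0,0,0,-0.4, 3,2,0,0,0,0,-0.4, 3,2,0,0,0,0,-0.4, 3,2,0,0,0,0,-0.4, 2,2,0,0,0,0,-0.4, 0,0,0,0,0,0,-0.4, 0,0,0,0,0,0,-0.4]' >/dev/null
python3 - <<'E'
from h import *
for n in("top","scene"):
    p,d=viewer.camera(n);c=cam(n);P=cloud(d,c);cv2.imwrite(f"pics/{n}9.png",p[...,::-1])
    a=np.array([np.cos(np.radians(-24.75)),np.sin(np.radians(-24.75))])
    for nm,g,r,z0,z1 in(("head",(.658,-.0958),.04,.082,.1),("hub",(.522,-.033),.024,.095,.106),("cw",(.459,-.004),.03,.08,.105),("tin",(.663,-.097),.09,.01,.03)):
        m=(d>0)&(P[...,2]>z0)&(P[...,2]<z1)&(np.hypot(P[...,0]-g[0],P[...,1]-g[1])<r);q=P[m]
        if len(q)>3:
            rr=cv2.minAreaRect(q[:,:2].astype(np.float32)*1000)
            print(n,nm,len(q),q.mean(0).round(4),np.round(cv2.minEnclosingCircle(q[:,:2].astype(np.float32)*1000)[0],1),np.round(rr[0],1),np.round(rr[1],1),round(rr[2],1))
E
```

```text
t: 19.52
position: [0.5202, -0.0327, 0.2206]
ee_rot: [[-0.908, 0.419, 0.001], [0.419, 0.908, 0.0], [-0.001, 0.0, -1.0]]
wrist_force: [0.7, -0.9, -0.2]
opening: 0.0597
gripper_force: 0.0
top head 482 [ 0.6563 -0.0932  0.0897] [652.7 -91.4] [656.6 -94.7] [57.8 55.3] 17.6
top hub 143 [ 0.522  -0.0318  0.0994] [522.1 -31.6] [522.1 -31.6] [29.  29.4] 64.7
top cw 192 [ 0.4607 -0.0035  0.0925] [465.   -4.1] [464.9  -5.4] [25.2 48. ] 64.7
top tin 611 [ 0.6581 -0.1019  0.0153] [662.4 -96.6] [663.6 -97.1] [110.5  81.3] 79.7
scene head 508 [ 0.6583 -0.0921  0.0897] [653. -92.] [656.8 -94.5] [56.9 54.9] 19.1
scene hub 152 [ 0.5226 -0.0323  0.0994] [522.  -32.9] [521.4 -32.9] [33.2 31.7] 63.1
scene cw 191 [ 0.4629 -0.0009  0.0915] [464.5  -4.8] [465.1  -4.7] [23.7 46.9] 66.5
scene tin 1019 [ 0.6681 -0.0945  0.0149] [663.3 -98.8] [662.3 -98.2] [113.9  81.6] 79.8
```

View pics/scene9.png

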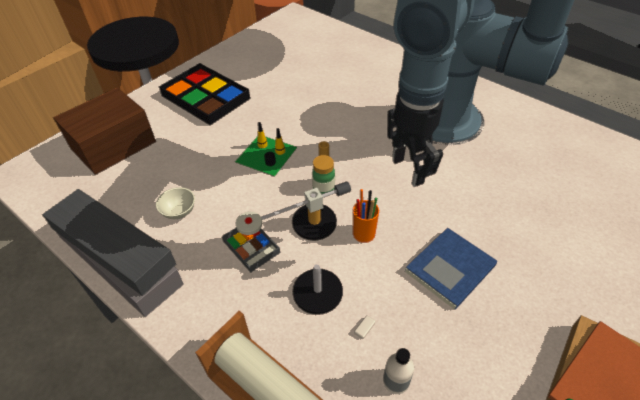

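View pics/top9.png

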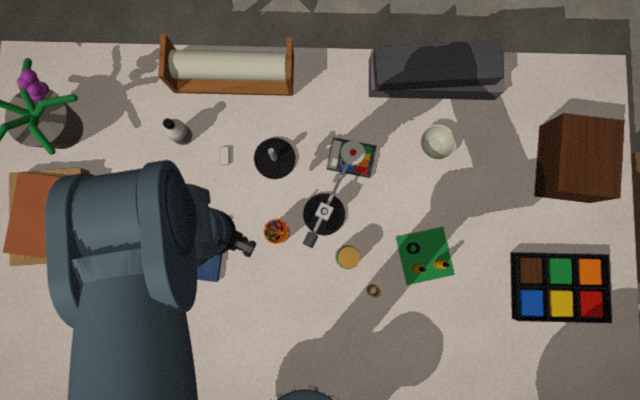

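The hub top is at 99.4 mm, so it is home and level. The head points at −24.7° against −24.8° for the tin, and the bystanders are untouched in both views.

```bash
python3 -c "
from cell import ticket
print(ticket.sign_off())"
```

```text
the job is handed in; nothing more can be done
None
```

The lamp is assembled and handed in: brass sleeve home on the foot, hub level on the sleeve, head over the watercolour tin (bearing within about 0.1°, about 7 mm from its centre), and the other things look unmoved in the final pictures.

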